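Load an empty reel on the reel stand

ROBOT

A 6-joint arm with a two-finger parallel gripper is mounted at the origin on the work surface. World frame = base frame: x ahead of the robot, y to its left, z up, the work surface at z = 0. Lengths are in m, angles in rad, forces in N, time in s.
With the tool pointing down it reaches from about 0.325 to 0.775 m from the base axis. Payload 9.3 kg.
Tool frame: the origin (TCP) lies between the finger pads; the fingertips stand 19 mm ahead of it and the grasp point (between the pads) is the TCP (arm.tip_extent is the z of the fingertips in the tool frame, in m); z points along the fingers, y is the line along which they close (so a half turn about z gives the same grasp; the last joint's range is limited). The gripper opens to 85 mm and grips with 20 to 120 N. Pads are 22 mm wide; open, the fingers measure 114 mm over their backs; the gripper's body (76 mm by 85 mm) begins 54 mm behind the grasp point. The pads swing forward as they close: fully open they stand 13 mm farther back than shut.
Start: joints at [1.19, 0.259, 0.021, 1.334, 0, 1.418], TCP at [0.124, 0.536, 0.25] pointing down, gripper open.
Joint ranges: [-3.04, 3.04], [-0.91, 1.82], [-1.04, 1.36], [-1.92, 1.95], [-1.52, 1.45], [-3.14, 3.14]. Speed limits (rad/s): [2.22, 2.22, 2.79, 3.14, 3.14, 3.14].

INTERFACE

Orientations are given as a 3x3 rotation matrix whose columns are the frame's x, y, z axes.
In Python, from workcell import arm gives the robot as it stands. The module is installed in compiled form; this text tells all that it offers.
- The arm moves only by the tool drive_tool, never from a script. Its argument "commands" is a list that holds one entry, the list of rows, each a list of 6 numbers: the shift along the tool's x, y, z in m, then the turn, a rotation vector about the tool's x, y, z in degrees. In form: [[[dx, dy, dz, ax, ay, az], ...]]. A call has 1 to 10 rows; each row shifts and turns the commanded pose from where the row before left it, along the tool's axes as they then stand; what a row does not reach is not made up. A row lasts 1/12 s, in which the tool goes at most 41.7 mm and 7.16 degrees, less where a joint would pass 70% of its speed; a pose out of reach is approached as far as the arm can. A call is refused whole if a number of a shift passes 0.0417 or a number of a turn 7.16, either way. A call with a gripper value outside its range is refused whole. "hand" is the opening, from 0 (shut) to 1 (fully open), set as the call begins (left out, the last holds). The fingers move at their own pace and stop on an object; "newtons" is the grip in N (left out, the last holds). Time passes only in rows, so rows that do not move let the fingers close. It gives the time, the measured TCP pose, the force, the opening and the grip force at its end, in the units of the state.
- arm.sense(): the state, without advancing time (a new reading comes with each control period).
- arm.camera(name): name is "scene" or "top" or "wrist"; returns a dict with "image" (480x640x3 uint8, blue, green, red), "camera_matrix" (3x3 intrinsics, pixels), "extrinsics" (4x4, takes a point from world to camera coordinates). Camera axes: x right, y up, looking along -z (the intrinsics and any distortion apply to the point x, -y, -z); pixel columns grow to the right and rows downward; lengths in m; the calibration is good to about 2 mm. A picture is of the moment at which its call begins. There is no depth.
- arm.hand_in(): hands the job in; it is judged then, once.
Trained networks look in the newest picture that a camera, given by its name, has taken for a name from the list of things; names that differ only in an ending like _2 or _b are one class to them, and where a whole thing is asked for, a point or a joint stands for the part that bears it (a point fixed in the world has none). Each returns a list of dicts, best first, with "conf" (0 to 1); they miss things now and then, are a little off and sometimes report something else, mostly with a low value. They report only what shows in the picture. A call takes as long as a camera call.
- arm.find_in(camera, thing): "extent" ([left, top, width, height] in pixels, round what is visible of it).
- arm.cut_out(camera, thing): "mask" (480x640 bool, what is visible of it) and "extent" ([left, top, width, height] in pixels, round what is visible of it).
- arm.tip_of(camera, thing): "location" ([column, row] in pixels: a listed point, or the origin of a listed thing).
The state is a dict: "time": time; "qpos": joint angles; "joint_vel": joint speeds; "joint_efforts": joint torques, N m; "eef_pos": TCP position; "orientation": TCP orientation; "contact_force": force on the tool from outside, world axes, zero at the start; "ft_torque": the same for the moment, N m; "finger_gap": finger opening in m; "finger_force": force on a finger pad.
Only numpy, scipy, OpenCV 4.12 (cv2) and the standard library are available. Lean on these libraries where they do the work, as an engineer would, in place of code of your own. Each camera call takes 0.05 s, during which the arm holds its last target. There are 200 camera calls.

TASK

Load the empty wooden reel for rewinding: roll it up the ramp of the reel stand, without lifting it, until it drops in between the two rollers and rests on both. Then slide the side guide in along its track until the reel is held between the guide and the fixed cheek with only a few millimetres of play. Leave the other things on the bench where they are.

Things in the scene. Friction and masses are not known exactly. Their poses are not given: they have to be found in the camera images.
- reel: empty cable reel, standing on its rims: two pale wooden flanges, diameter 160 mm, 7 mm thick, on a brown barrel of diameter 110 mm; 100 mm wide over all, 86 mm clear between the flanges; 0.4 to 0.75 kg, rolls freely. Origin at its centre, 80 mm above the bench at the start; its x axis is the axle (within 0.25 rad of the stand's x), y and z turn with it as it rolls
- reel_stand: grey steel stand bolted to the bench. Origin on the bench, midway between its two rollers. x runs along the rollers; y points out over the ramp, so a reel is rolled in towards -y. The free-turning steel rollers, diameter 24 mm, lie at y = +45 and -45 mm, axes 20 mm above the bench, from x = -84 to +111 mm
- seat (a point): where a reel resting on both rollers has its centre, seen along the rollers: y = 0 of the stand, 100 mm above the bench (its place along the stand's x is free until the guide holds it). Rolling in over the front roller the centre rises to 112 mm and then drops. Same axes as the stand
- ramp: the stand's aluminium ramp, same origin and axes as the stand: slope 14 degrees, as wide as the rollers; climbs from bench level at y = 173 mm to 29 mm high at y = 58 mm, close to the front roller
- cheek (a point): middle of the top edge, on the inner face, of the fixed cheek: an upright grey plate 64 mm wide in y, 5 mm thick, 120 mm high, at x = -85 mm of the stand. The guide faces it from +x
- guide (a joint): side guide: an upright steel plate 50 mm wide, 5 mm thick, top 127 mm above the bench, on a carriage sliding along the stand's x at y = 0. Value in m: 0 = fully open, 170 mm between cheek and guide face; it grows to 0.10 as the guide slides in towards -x, so the opening is 0.170 minus the value. Starts at 0 to 0.03; stays where it is left; takes about 3 N to move
- guide_grip (a point): centre of the top of the guide's black upright grip, 163 mm above the bench; the grip is 18 mm thick along the stand's x, 24 mm wide along y and 46 mm tall; its centre stands 22 mm outside (+x) the guide's inner face
- parts_bin: bystander: open yellow plastic parts bin with conduit saddles, 170 x 105 x 75 mm, origin under its centre
- screwdriver: bystander: screwdriver with a black handle lying on the bench, 200 mm long along its x, 26 mm thick
- tape_measure: bystander: grey tape measure, 75 x 40 x 75 mm, origin under its centre
- small_spool: bystander: small empty black plastic spool lying on its flange, diameter 110 mm, 67 mm high, origin under its centre

How it is judged:
On the way, in this order (a step that is already met when the one before it is completed fails the run):
1. the reel is rolling on the ramp (contact force between reel and ramp above 0.3 N and y of reel in the frame of reel_stand below 0.175 m), for 0.02 s.
2. the reel rests on both rollers (y of reel in the frame of reel_stand between -0.006 and 0.006 m and z of reel in the frame of reel_stand between 0.096 and 0.104 m and angle between the x axis of reel and the x axis of reel_stand, either way round below 0.1 rad), for 0.2 s.
3. the guide has been slid in, leaving no more than 8 mm of play (value of joint guide above 0.062 m), for 0.1 s.
At the end, for the whole second after the job is handed in: the reel rests on both rollers (centre within 5 mm of midway between them, 96 to 104 mm above the bench, axle within 0.1 rad of the rollers), at rest, between the cheek and the guide, with at most 8 mm of play between them (guide joint 0.062 to 0.073) (y of reel in the frame of reel_stand between -0.005 and 0.005 m and z of reel in the frame of reel_stand between 0.096 and 0.104 m and x of reel in the frame of reel_stand between -0.037 and -0.025 m and angle between the x axis of reel and the x axis of reel_stand, either way round below 0.1 rad and value of joint guide between 0.062 and 0.073 m and linear speed of reel below 0.02 m/s and angular speed of reel below 0.3 rad/s); the robot touches nothing.
It fails at once if the reel is lifted off (centre more than 140 mm above the bench, or more than 100 mm before it reaches the ramp) (height (world z) of reel above 0.14 m or (height (world z) of reel above 0.1 m and y of reel in the frame of reel_stand above 0.2 m)).
It fails at once if the reel is tipped over (angle between reel's own x axis and vertical below 1 rad or angle between reel's own x axis and vertical above 2.14 rad).
It fails at once if another thing on the bench is moved by more than 20 mm (distance of any of parts_bin, screwdriver, tape_measure, small_spool from where it was at the start of the episode above 0.02 m).
It also fails if it takes over 62 s, if anything falls off the work surface, if the arm or the gripper's body presses on something with over 40 N, if the wrist force passes 120 N, or if a joint passes its speed limit or range.

## Working session

There is one attempt and no reset: what is moved stays moved. The work goes in short steps, Python scripts to look and compute and a tool call to move; the robot and the scene stay as the last step left them, time stands still between calls to the robot, and variables do not carry over. Pictures are saved under pics/ and viewed, at most 13 in all, crops included, and the job is handed in when it is done.

Besides the shell and the picture viewer there is one more tool, called in YAML: its name, and indented under it one key for each argument. drive_tool: Moves the arm, as the interface text tells. Its arguments: {"type":"object","properties":{"commands":{"type":"array"},"hand":{"type":"number"},"newtons":{"type":"number"}},"required":["commands"]}

```bash
mkdir -p pics; cat > h.py <<'E'
import numpy as np, cv2
from workcell import arm
def ray(c,px):
    K=c["camera_matrix"];E=c["extrinsics"]
    d=np.linalg.inv(K)@np.array([px[0],px[1],1.]);d=np.array([d[0],-d[1],-d[2]])
    R=E[:3,:3];return -R.T@E[:3,3],R.T@d
def onz(c,px,z):
    o,d=ray(c,px);return o+d*(z-o[2])/d[2]
def proj(c,p):
    E=c["extrinsics"];q=E[:3,:3]@np.array(p)+E[:3,3];q=np.array([q[0],-q[1],-q[2]]);u=c["camera_matrix"]@q;return u[:2]/u[2]
E
python3 - <<'E'
from h import *
np.set_printoptions(precision=4,suppress=True)
Z=dict(reel=.08,reel_stand=0,seat=.1,cheek=.12,guide_grip=.163,parts_bin=0,screwdriver=.013,tape_measure=0,small_spool=0)
for n in ["scene","top"]:
    c=arm.camera(n);cv2.imwrite(f"pics/{n}0.png",c["image"])
    print(n,(-c["extrinsics"][:3,:3].T@c["extrinsics"][:3,3]))
    for t,z in Z.items():
        r=arm.tip_of(n,t)
        for q in r[:2]:print(t,round(q["conf"],2),np.array(q["location"]),onz(c,q["location"],z))
s=arm.sense();print(s["time"],s["eef_pos"],s["orientation"])
E
```

```text
scene [ 1.4607 -0.47    1.4535]
reel 0.94 [354.5 229. ] [0.5159 0.1951 0.08  ]
reel_stand 0.62 [265.1 294.5] [ 0.5498 -0.1252  0.    ]
seat 0.68 [265.5 273.7] [ 0.5503 -0.1176  0.1   ]
seat 0.32 [250.2 251.6] [ 0.459  -0.1222  0.1   ]
cheek 0.82 [254.5 249.7] [ 0.4734 -0.1138  0.12  ]
guide_grip 0.8 [280.3 281.9] [ 0.6352 -0.1114  0.163 ]
parts_bin 0.55 [453.3 209.6] [0.5445 0.562  0.    ]
screwdriver 0.54 [158.1 344.2] [ 0.5646 -0.4543  0.013 ]
tape_measure 0.86 [165.8 281.4] [ 0.3671 -0.3635  0.    ]
small_spool 0.89 [227.9 367.9] [ 0.7138 -0.3147  0.    ]
top [0.4003 0.056  1.8205]
reel_stand 0.75 [371.6 239.3] [ 0.5512 -0.1245  0.    ]
seat 0.58 [372.8 237. ] [ 0.5497 -0.1181  0.1   ]
seat 0.46 [370.7 240. ] [ 0.5408 -0.112   0.1   ]
cheek 0.96 [373.4 264.1] [ 0.4694 -0.1183  0.12  ]
cheek 0.57 [153.9 240.7] [0.5275 0.5185 0.12  ]
guide_grip 0.81 [374.2 208. ] [ 0.627  -0.1151  0.163 ]
parts_bin 0.7 [153.6 238.6] [0.543  0.5524 0.    ]
screwdriver 0.89 [475.6 241.1] [ 0.5495 -0.4439  0.013 ]
tape_measure 0.96 [449.2 301.4] [ 0.3631 -0.3647  0.    ]
small_spool 0.69 [431.4 188.7] [ 0.7129 -0.3106 -0.    ]
1.0 [0.1242 0.5358 0.2503] [[-0.9742  0.2258 -0.    ]
 [ 0.2258  0.9742  0.    ]
 [ 0.      0.     -1.    ]]
```

View pics/scene0.png

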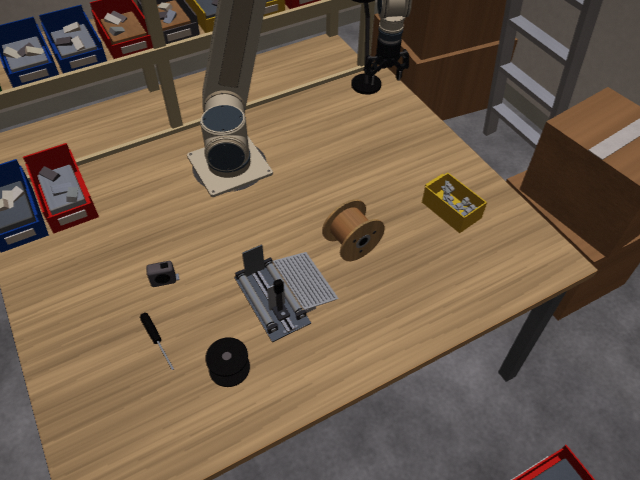

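View pics/top0.png

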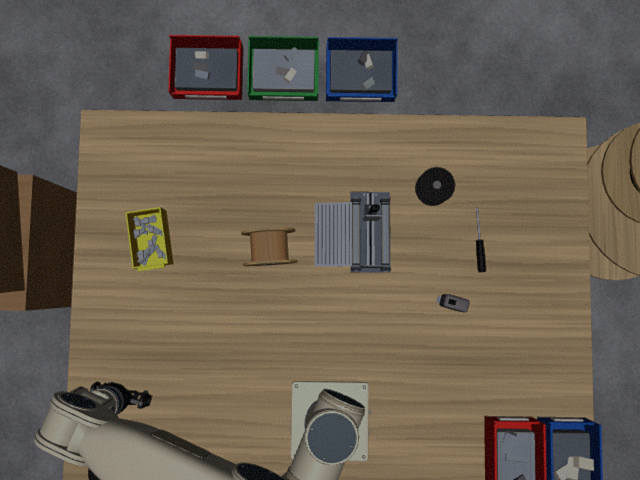

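The scene view shows the reel at about (354,230) and the stand at (280,295). In the top view the reel is at (270,247), ramp on the left at (334,235), the two rollers at columns 355 and 385, and the guide grip at (374,208). I'll zoom in to get the yaws.

```bash
python3 - <<'E'
from h import *
im=cv2.imread("pics/top0.png")[180:285,235:400]
cv2.imwrite("pics/topc.png",cv2.resize(im,None,fx=4.8,fy=4.8,interpolation=cv2.INTER_CUBIC))
c=arm.camera("top")
np.set_printoptions(precision=4,suppress=True)
for t in ["reel","reel_stand"]:
    for q in arm.cut_out("top",t)[:1]:
        m=q["mask"].astype(np.uint8);print(t,q["conf"],q["extent"],cv2.minAreaRect(cv2.findNonZero(m)))
E
```

```text
reel 0.81 [247.8, 227.6, 48.7, 38.1] ((270.0, 246.5), (48.0, 37.0), -0.0)
reel_stand 0.73 [316.5, 191.2, 73.2, 80.8] ((352.5, 232.0), (80.0, 75.0), 90.0)
```

View pics/topc.png

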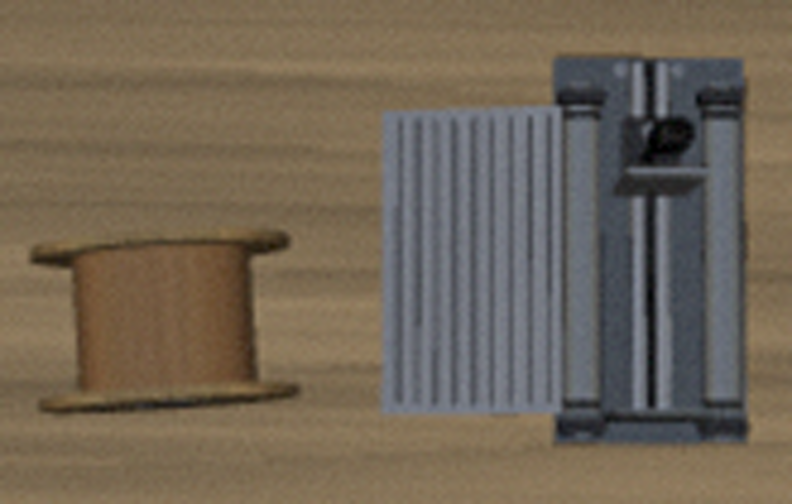

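Crop shows the ramp foot from (384,112) to (382,412), base plate corners at (555,58), (743,58), (746,443), (554,443), and flange tips at (30,250)/(290,240) and (38,405)/(300,390). The reel is yawed a few degrees and the stand almost not at all.

```bash
python3 - <<'E'
from h import *
np.set_printoptions(precision=4,suppress=True)
c=arm.camera("top")
f=lambda u,v,z:onz(c,(235+u/4.8,180+v/4.8),z)
def d(n,a,b,z):
    A,B=f(*a,z),f(*b,z);print(n,A,B,np.degrees(np.arctan2(*(A-B)[[1,0]])))
d("rampfoot",(384,112),(382,412),0)
d("plateR",(743,58),(746,443),.006)
d("plateL",(555,58),(554,443),.006)
d("rollF",(583,115),(582,400),.032)
d("rollR",(722,115),(722,400),.032)
d("flU",(30,250),(290,240),.08)
d("flL",(38,405),(300,390),.08)
d("cheek top?",(605,413),(700,413),.12)
d("guideface",(620,190),(700,190),.127)
o,dd=ray(c,(320,240));print(dd)
E
```

```text
rampfoot [0.6611 0.0529 0.    ] [0.4661 0.0513 0.    ] 0.47897111855800895
plateR [ 0.6992 -0.1796  0.006 ] [ 0.4496 -0.1826  0.006 ] 0.6764133626123627
plateL [ 0.6974 -0.0576  0.006 ] [ 0.4477 -0.0594  0.006 ] 0.4135229663734876
rollF [ 0.6566 -0.0742  0.032 ] [ 0.4745 -0.0752  0.032 ] 0.31287972413699644
rollR [ 0.6579 -0.163   0.032 ] [ 0.4759 -0.1639  0.032 ] 0.27090945335031497
flU [0.5602 0.2709 0.08  ] [0.5688 0.1101 0.08  ] 93.09031452832515
flL [0.4643 0.2635 0.08  ] [0.476  0.1023 0.08  ] 94.15157827505001
cheek top? [ 0.4633 -0.0826  0.12  ] [ 0.4641 -0.1398  0.12  ] 90.87357449578721
guideface [ 0.5977 -0.09    0.127 ] [ 0.5984 -0.1383  0.127 ] 90.8782366433077
[ 0.0801 -0.0111 -0.9968]
```

drive_tool:
  commands:
    - [[-0.02,0,-0.02,0,0,7],[-0.02,0,-0.02,0,0,7],[-0.02,0,0,0,0,7],[0,0,0,0,0,7],[0,0,0,0,0,7],[0,0,0,0,0,7],[0,0,0,0,0,7],[0,0,0,0,0,7],[0,0,0,0,0,7],[0,0,0,0,0,7]]
  hand: 0.55

```text
time: 2.03
eef_pos: [0.1803, 0.5153, 0.2903]
orientation: [[-0.115, 0.993, 0.0], [0.993, 0.115, 0.0], [0.0, 0.0, -1.0]]
contact_force: [0.6, 0.7, 0.1]
finger_gap: 0.0471
finger_force: 0.0
```

drive_tool:
  commands:
    - [[0,0,0,0,0,3],[-0.027,0.031,0.003,0,0,0],[-0.027,0.031,0.003,0,0,0],[-0.027,0.031,0.003,0,0,0],[-0.027,0.031,0.003,0,0,0],[-0.027,0.031,0.003,0,0,0],[-0.027,0.031,0.003,0,0,0],[-0.027,0.031,0.003,0,0,0],[-0.027,0.031,0.003,0,0,0],[-0.027,0.031,0.003,0,0,0]]

```text
time: 2.87
eef_pos: [0.4767, 0.2905, 0.2634]
orientation: [[-0.069, 0.998, 0.0], [0.998, 0.069, 0.0], [0.0, 0.0, -1.0]]
contact_force: [0.3, 1.6, -0.6]
finger_gap: 0.0471
finger_force: 0.0
```

drive_tool:
  commands:
    - [[-0.027,0.031,0.003,0,0,0],[0,0,0,0,0,0],[0,0,0,0,0,0]]

```text
time: 3.12
eef_pos: [0.5096, 0.2656, 0.2594]
orientation: [[-0.065, 0.998, -0.001], [0.998, 0.065, -0.0], [-0.0, -0.001, -1.0]]
contact_force: [-0.1, 0.7, 0.5]
finger_gap: 0.0469
finger_force: 0.0
```

```bash
python3 - <<'E'
from h import *
np.set_printoptions(precision=4,suppress=True)
c=arm.camera("wrist");cv2.imwrite("pics/w1.png",c["image"])
for t,z in dict(reel=.08).items():
    for q in arm.tip_of("wrist",t)[:1]:print(t,q["conf"],q["location"],onz(c,q["location"],z))
    for q in arm.cut_out("wrist",t)[:1]:print(q["extent"])
for p in [(.566,.1903,.08),(.466,.184,.08),(.516,.187,.135)]:print(proj(c,p))
c=arm.camera("scene")
for q in arm.tip_of("scene","reel")[:1]:print(q["conf"],onz(c,q["location"],.08))
s=arm.sense();print(s["time"],s["eef_pos"],s["orientation"])
E
```

```text
reel 0.96 [326.9, 306.8] [0.5211 0.187  0.08  ]
[258.7, 222.0, 133.6, 177.6]
[374.0898 306.4643]
[269.139 306.208]
[321.5722 336.8264]
0.72 [0.5155 0.1978 0.08  ]
3.3667 [0.5072 0.2682 0.2607] [[-0.0705  0.9975  0.0004]
 [ 0.9975  0.0705  0.0003]
 [ 0.0003  0.0004 -1.    ]]
```

View pics/w1.png

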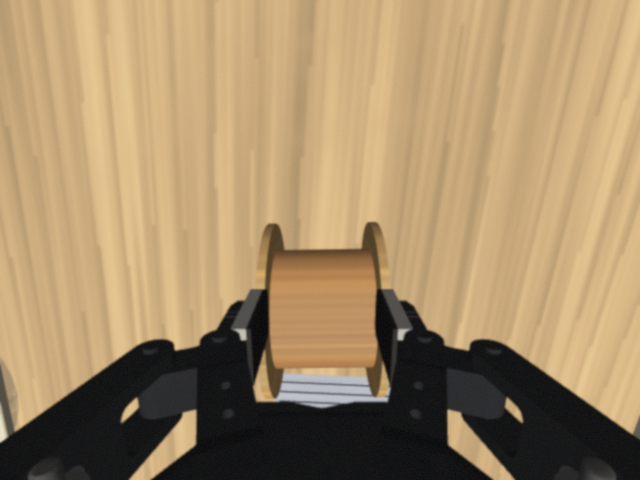

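The wrist view shows the barrel at columns 270–376, centred between the pads (266/376), with the flange rims parallel to the fingers and the ramp below at row 390. Alignment is good, so I descend behind the barrel.

drive_tool:
  commands:
    - [[0,0.001,0.03,0,0,0],[0,0.001,0.03,0,0,0],[0,0,0.025,0,0,0],[0,0,0.02,0,0,0],[0,0,0.015,0,0,0],[0,0,0.012,0,0,0],[0,0,0,0,0,0]]

```text
time: 3.95
eef_pos: [0.5083, 0.268, 0.1263]
orientation: [[-0.071, 0.997, -0.003], [0.998, 0.071, -0.001], [-0.001, -0.003, -1.0]]
contact_force: [-0.5, -0.7, -1.6]
finger_gap: 0.0471
finger_force: 0.0
```

drive_tool:
  commands:
    - [[-0.005,0,0,0,0,0],[-0.005,0,0,0,0,0],[-0.006,0,0,0,0,0],[-0.006,0,0,0,0,0],[-0.006,0,0,0,0,0],[-0.006,0,0,0,0,0],[-0.006,0,0,0,0,0]]

```text
time: 4.53
eef_pos: [0.5138, 0.229, 0.1319]
orientation: [[-0.07, 0.998, 0.005], [0.998, 0.07, 0.006], [0.006, 0.005, -1.0]]
contact_force: [-12.1, 14.2, 41.4]
finger_gap: 0.0468
finger_force: 19.5
```

```bash
cat > look.py <<'E'
from h import *
np.set_printoptions(precision=4,suppress=True)
import sys
z=float(sys.argv[1]);o=np.array([.55,-.119])
for n in ["top","scene","wrist"]:
    c=arm.camera(n)
    for q in arm.tip_of(n,"reel")[:1]:print(n,q["conf"],onz(c,q["location"],z)[:2]-o)
    if n=="top":cv2.imwrite("pics/last.png",cv2.resize(c["image"][170:290,220:400],None,fx=4,fy=4,interpolation=cv2.INTER_CUBIC))
    if n=="wrist":cv2.imwrite("pics/lastw.png",c["image"])
s=arm.sense();print(s["time"],s["eef_pos"],s["orientation"][:2,1],s["contact_force"])
E
python3 look.py .08
```

```text
top 0.78 [-0.0229  0.2901]
scene 0.92 [-0.0418  0.3198]
wrist 0.66 [-0.03    0.2964]
4.8333 [0.5137 0.229  0.1322] [0.9975 0.0698] [-8.3832  7.8757 27.7556]
```

drive_tool:
  commands:
    - [[0.006,0,0,0,0,0],[0.006,0,0,0,0,0],[0,0,0,0,0,0]]

```text
time: 5.08
eef_pos: [0.5124, 0.2399, 0.1291]
orientation: [[-0.069, 0.998, 0.002], [0.998, 0.069, 0.001], [0.001, 0.002, -1.0]]
contact_force: [-0.5, 3.3, 6.9]
finger_gap: 0.0471
finger_force: 3.4
```

```bash
python3 look.py .08
```

```text
top 0.57 [-0.1826 -0.2346]
scene 0.78 [-0.0384  0.322 ]
wrist 0.91 [-0.0311  0.3068]
5.3833 [0.5126 0.2396 0.1292] [0.9976 0.0691] [-1.996   2.7625  7.8566]
```

View pics/lastw.png

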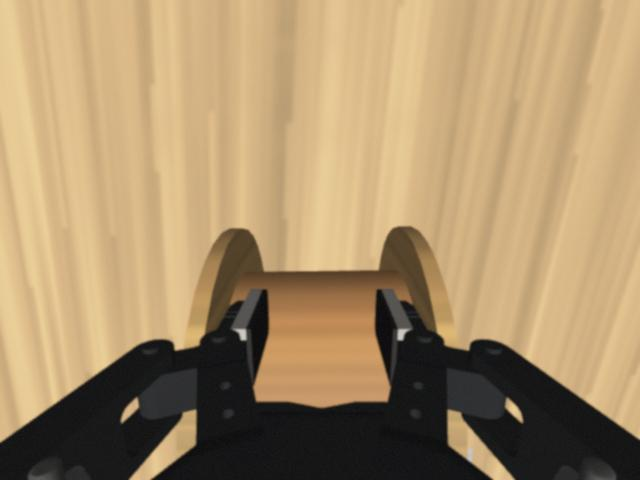

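The fingers sit inside the flanges (edges at 262/380) but ride up on the barrel, at too high a contact. I'll back off, tilt the tool 20° and go lower so the push is near axle height.

drive_tool:
  commands:
    - [[0.022,0,0,0,0,0],[0.022,0,0,0,0,0],[0,0,0,0,-7,0],[0,0,0,0,-7,0],[0,0,0,0,-6,0],[0.006,0,0.018,0,0,0],[0.006,0,0.017,0,0,0],[0,0,0,0,0,0]]

```text
time: 6.05
eef_pos: [0.5077, 0.2819, 0.0877]
orientation: [[-0.067, 0.998, 0.019], [0.936, 0.069, -0.344], [-0.344, -0.005, -0.939]]
contact_force: [-0.5, -0.5, -0.4]
finger_gap: 0.0471
finger_force: 0.0
```

```bash
python3 look.py .08
```

```text
top 0.58 [-0.0363  0.3073]
scene 0.82 [-0.0354  0.3208]
6.35 [0.5097 0.2825 0.0925] [0.9977 0.0682] [ 0.2274  0.607  -0.1847]
```

drive_tool:
  commands:
    - [[-0.0056,0,0.002,0,0,0],[-0.0056,0,0.002,0,0,0],[-0.0056,0,0.002,0,0,0],[-0.0056,0,0.002,0,0,0],[-0.0056,0,0.002,0,0,0],[-0.0056,0,0.002,0,0,0],[-0.0056,0,0.002,0,0,0],[-0.0056,0,0.002,0,0,0]]

```text
time: 7.02
eef_pos: [0.5123, 0.2345, 0.0915]
orientation: [[-0.065, 0.998, 0.023], [0.937, 0.069, -0.341], [-0.342, -0.0, -0.94]]
contact_force: [0.2, -1.0, -1.6]
finger_gap: 0.0473
finger_force: 0.0
```

```bash
python3 look.py .08
```

```text
top 0.7 [-0.0237  0.2794]
scene 0.82 [-0.0319  0.2798]
wrist 0.84 [-0.028   0.2657]
7.3167 [0.5124 0.2354 0.0916] [0.9976 0.0689] [-0.279  -0.2186 -0.5266]
```

drive_tool:
  commands:
    - [[-0.0075,0,0.0027,0,0,0],[-0.0075,0,0.0027,0,0,0],[-0.0075,0,0.0027,0,0,0],[-0.0075,0,0.0027,0,0,0],[-0.0075,0,0.0027,0,0,0],[-0.0075,0,0.0027,0,0,0],[-0.0075,0,0.0027,0,0,0],[-0.0075,0,0.0027,0,0,0]]

```text
time: 7.98
eef_pos: [0.5168, 0.1707, 0.0919]
orientation: [[-0.064, 0.998, 0.024], [0.937, 0.069, -0.341], [-0.342, 0.0, -0.94]]
contact_force: [-0.4, -0.5, -1.3]
finger_gap: 0.0467
finger_force: 0.0
```

```bash
python3 look.py .08
```

```text
top 0.69 [-0.0188  0.2148]
scene 0.86 [-0.0373  0.22  ]
wrist 0.6 [-0.0219  0.1968]
8.2833 [0.5168 0.1718 0.0918] [0.9976 0.0689] [ 0.398  -0.3963  0.29  ]
```

View pics/last.png

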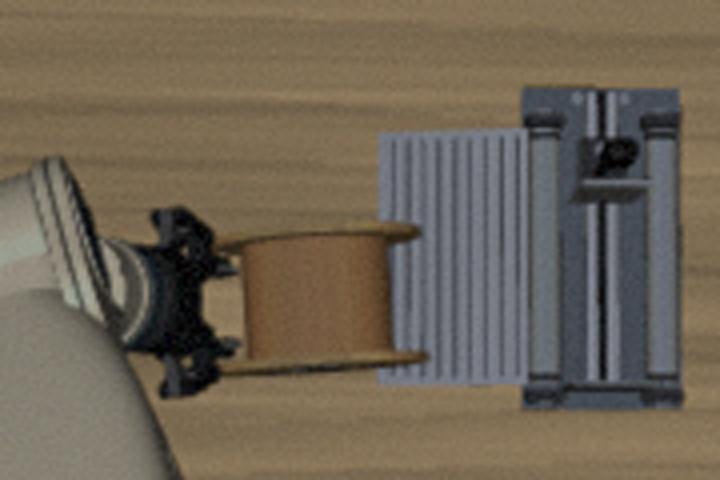

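The top crop shows the reel straight on the tool's heading just before the ramp, flange ends at (218,247)/(418,228) and (225,371)/(425,355).

```bash
python3 - <<'E'
from h import *
c=arm.camera("top")
f=lambda u,v:onz(c,(220+u/4,170+v/4),.08)[:2]-[.55,-.119]
P=[f(*p) for p in [(218,247),(418,228),(225,371),(425,355)]];print(P,np.mean(P,0))
E
```

```text
[array([0.01266358, 0.29114679]), array([0.0291274 , 0.14275074]), array([-0.07936122,  0.28404861]), array([-0.0652648 ,  0.13628634])] [-0.02570876  0.21355812]
```

drive_tool:
  commands:
    - [[-0.0075,0,0.0027,0,0,0],[-0.0075,0,0.0027,0,0,0],[-0.0075,0,0.0027,0,0,0],[-0.008,0,0.0015,0,0,0],[-0.0082,0,0.0009,0,0,0],[-0.0082,0,0.0009,0,0,0],[-0.0082,0,0.0009,0,0,0]]

```text
time: 8.92
eef_pos: [0.5213, 0.1195, 0.1024]
orientation: [[-0.066, 0.997, 0.028], [0.941, 0.071, -0.331], [-0.333, 0.005, -0.943]]
contact_force: [-22.8, 53.9, 61.3]
finger_gap: 0.0471
finger_force: 32.4
```

```bash
python3 look.py .085
```

```text
top 0.72 [-0.0179  0.1724]
scene 0.85 [-0.026   0.1811]
wrist 0.95 [-0.0197  0.169 ]
9.2167 [0.5218 0.1173 0.1014] [0.9975 0.07  ] [-2.9193 15.1105 16.7334]
```

The high-friction pads nearly jam on the barrel at this contact height, since the torque balance about the ramp contact is marginal. A lower contact fixes that: back off, tilt to about 42°, drop 44 mm.

drive_tool:
  commands:
    - [[0.0094,0,-0.0034,0,0,0],[0.0094,0,-0.0034,0,0,0],[0,0,0,0,-5.5,0],[0,0,0,0,-5.5,0],[0,0,0,0,-5.5,0],[0,0,0,0,-5.5,0],[0.015,0,0.0165,0,0,0],[0.0145,0,0.016,0,0,0],[0,0,0,0,0,0]]

```text
time: 9.97
eef_pos: [0.5177, 0.1359, 0.0515]
orientation: [[-0.055, 0.998, 0.043], [0.74, 0.069, -0.669], [-0.67, -0.005, -0.742]]
contact_force: [-1.0, -1.1, -0.0]
finger_gap: 0.0471
finger_force: 0.0
```

```bash
python3 look.py .08
```

```text
top 0.65 [-0.024   0.1865]
scene 0.87 [-0.0359  0.2025]
wrist 0.76 [-0.0218  0.175 ]
10.2667 [0.5197 0.1358 0.0565] [0.9977 0.0684] [-0.5798  0.1815 -0.5742]
```

drive_tool:
  commands:
    - [[-0.0065,0,0.0045,0,0,0],[-0.0073,0,0.0039,0,0,0],[-0.0073,0,0.0039,0,0,0],[-0.0073,0,0.0039,0,0,0],[-0.0073,0,0.0039,0,0,0],[-0.0073,0,0.0039,0,0,0]]

```text
time: 10.77
eef_pos: [0.5235, 0.0883, 0.0678]
orientation: [[-0.049, 0.998, 0.049], [0.743, 0.069, -0.666], [-0.668, 0.004, -0.744]]
contact_force: [0.2, 8.5, 5.0]
finger_gap: 0.0471
finger_force: 2.2
```

```bash
python3 look.py .09
```

```text
top 0.77 [-0.0112  0.1321]
scene 0.83 [-0.0144  0.1478]
wrist 0.56 [-0.0164  0.1178]
11.0667 [0.5226 0.0882 0.0663] [0.9976 0.0687] [ 0.5168  1.1858 -0.8744]
```

View pics/last.png

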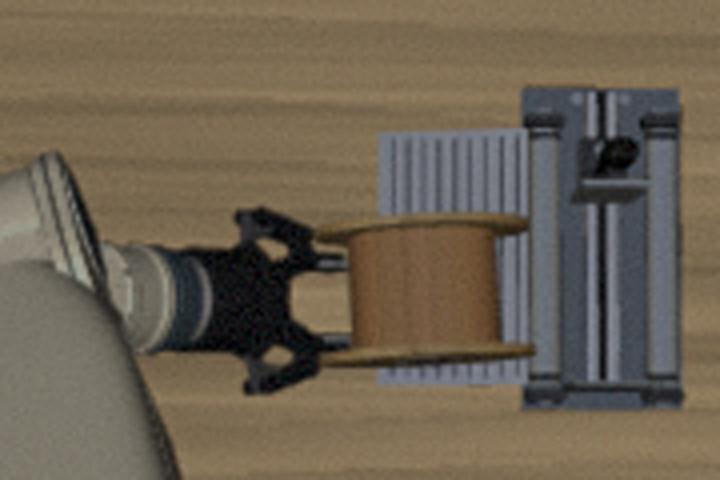

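Reel is on the ramp at about y=0.137 with only ~8 N, flange ends (318,232)–(525,224) and (325,360)–(533,350), roughly centred between cheek and guide. Continuing while straightening the yaw.

drive_tool:
  commands:
    - [[-0.0073,0,0.0039,0.4,0,0.45],[-0.0073,0,0.0039,0.4,0,0.45],[-0.0073,0,0.0039,0.4,0,0.45],[-0.0073,0,0.0039,0.4,0,0.45],[-0.0073,0,0.0039,0.4,0,0.45],[-0.0073,0,0.0039,0.3,0,0.35],[-0.0073,0,0.0039,0,0,0]]

```text
time: 11.65
eef_pos: [0.5247, 0.0309, 0.0801]
orientation: [[-0.005, 1.0, 0.005], [0.743, 0.007, -0.669], [-0.669, 0.0, -0.743]]
contact_force: [1.5, 4.0, 1.2]
finger_gap: 0.0467
finger_force: 0.0
```

```bash
python3 look.py .1
```

```text
top 0.91 [-0.0105  0.0763]
scene 0.78 [-0.0209  0.0902]
11.95 [0.5244 0.0318 0.0798] [1.     0.0082] [-0.1135  1.5031 -0.706 ]
```

drive_tool:
  commands:
    - [[-0.0061,0,0.0036,0,0,0],[-0.0061,0,0.0036,0,0,0],[-0.0061,0,0.0036,0,0,0],[-0.0061,0,0.0036,0,0,0],[-0.0058,0,0.004,0,0,0],[-0.003,0,0.0027,0,0,0],[-0.003,0,0.0027,0,0,0],[0,0,0,0,0,0],[0,0,0,0,0,0]]

```text
time: 12.7
eef_pos: [0.5249, -0.0113, 0.0865]
orientation: [[-0.005, 1.0, 0.005], [0.743, 0.008, -0.669], [-0.669, 0.0, -0.743]]
contact_force: [0.3, -0.3, -0.4]
finger_gap: 0.0471
finger_force: 0.0
```

```bash
python3 look.py .1
```

```text
top 0.61 [-0.0046 -0.0035]
scene 0.69 [-0.0103  0.0165]
wrist 0.77 [-0.0111 -0.0012]
13.0 [ 0.525  -0.0108  0.0865] [1.     0.0087] [ 0.514  -0.5326  0.6115]
```

View pics/last.png

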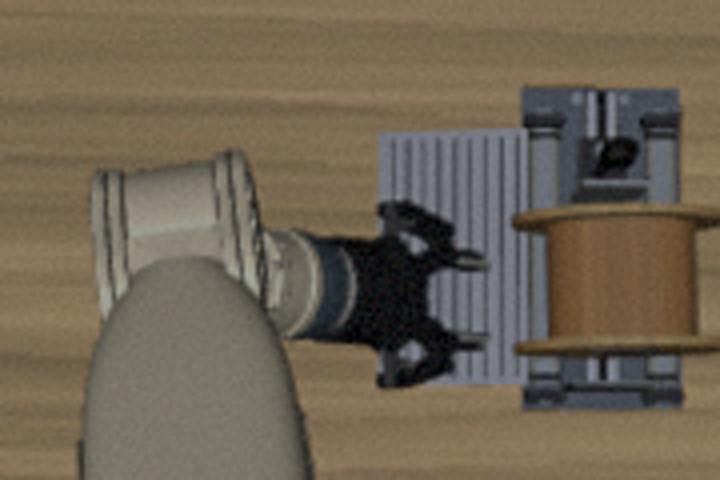

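The reel has dropped in between the rollers (columns 545–660, centre ~620), seated at stand x≈-0.01, yaw ≈0. Now retreat, untilt, shut the fingers, and push the guide from the outside of its grip.

drive_tool:
  commands:
    - [[0,0,-0.035,0,0,0],[0,0,-0.035,0,7,0],[0,0,0,0,7,0],[0,0,0,0,7,0],[0,0,0,0,7,0],[0,0,0,0,7,0],[0,0,0,0,7,0],[0,0,-0.035,0,0,0],[0,0,-0.035,0,0,0],[0,0,-0.035,0,0,0]]
  hand: 0

```text
time: 13.83
eef_pos: [0.524, 0.0351, 0.2447]
orientation: [[-0.007, 1.0, -0.001], [1.0, 0.007, 0.0], [0.0, -0.001, -1.0]]
contact_force: [1.6, 0.4, 0.3]
finger_gap: 0.0003
finger_force: 0.0
```

drive_tool:
  commands:
    - [[0,0.03,0,0,0,0],[0,0.03,0,0,0,0],[0,0.03,0,0,0,0],[0,0.03,0,0,0,0],[0,0.02,0,0,0,0],[0,0.02,0,0,0,0],[0,0,0,0,0,0]]

```text
time: 14.42
eef_pos: [0.6871, 0.0371, 0.2417]
orientation: [[-0.008, 1.0, -0.001], [1.0, 0.008, 0.0], [0.0, -0.001, -1.0]]
contact_force: [-0.3, 0.7, -0.1]
finger_gap: 0.0001
finger_force: 0.0
```

```bash
python3 look.py .1; python3 - <<'E'
from h import *
o=np.array([.55,-.119,0])
for n in ["top","scene"]:
    c=arm.camera(n)
    for q in arm.tip_of(n,"guide_grip")[:1]:print(n,q["conf"],onz(c,q["location"],.163)-o)
print(arm.sense()["orientation"])
E
```

```text
top 0.66 [-0.0109  0.0011]
scene 0.63 [-0.0179  0.0105]
14.7167 [0.6837 0.0373 0.2442] [1.     0.0084] [-0.0284 -0.3761  0.4128]
top 0.67 [0.06984546 0.00409576 0.163     ]
scene 0.92 [0.08291106 0.0046944  0.163     ]
[[-8.33858987e-03  9.99964452e-01  1.25039536e-03]
 [ 9.99965232e-01  8.33865130e-03 -4.39265635e-05]
 [-5.43516128e-05  1.24998560e-03 -9.99999217e-01]]
```

Go to y = -0.118 and down to z = 0.148, x ≈ 0.685.

drive_tool:
  commands:
    - [[-0.035,0,0,0,0,0],[-0.035,0,0,0,0,0],[-0.035,0,0,0,0,0],[-0.03,0,0,0,0,0],[-0.02,0.001,0.02,0,0,0],[0,0,0.03,0,0,0],[0,0,0.03,0,0,0],[0,0,0.016,0,0,0],[0,0,0,0,0,0]]

```text
time: 15.67
eef_pos: [0.6849, -0.1177, 0.1435]
orientation: [[-0.008, 1.0, -0.006], [1.0, 0.008, 0.002], [0.002, -0.006, -1.0]]
contact_force: [1.0, 0.2, 0.0]
finger_gap: -0.0001
finger_force: 0.0
```

```bash
python3 - <<'E'
from h import *
np.set_printoptions(precision=4,suppress=True)
c=arm.camera("wrist");cv2.imwrite("pics/w9.png",c["image"])
s=arm.sense();print(s["eef_pos"],s["contact_force"])
for q in arm.tip_of("wrist","guide_grip")[:1]:print(q["conf"],q["location"],onz(c,q["location"],.163)-[.55,-.119,0])
E
```

```text
[ 0.6859 -0.1177  0.1462] [ 0.2023 -0.0078  0.8954]
0.74 [158.4, 350.8] [0.0803 0.0016 0.163 ]
```

View pics/w9.png

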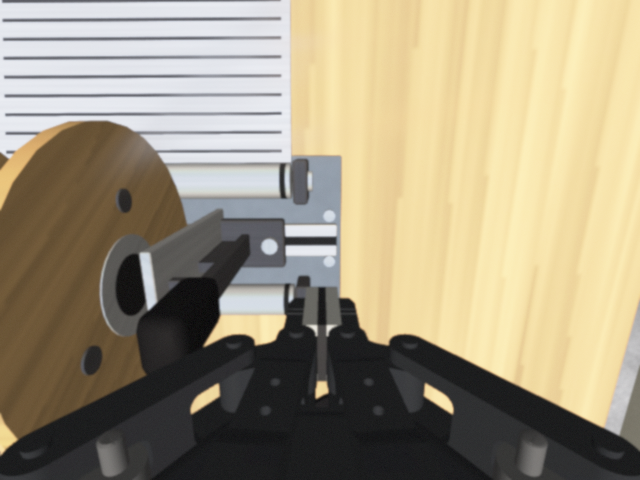

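Wrist view: grip top at (165,330), left of the shut fingers at (322,310), in line with them; guide plate at (180,255), reel flange beyond it. Push in -x until contact.

drive_tool:
  commands:
    - [[0,-0.008,0,0,0,0],[0,-0.008,0,0,0,0],[0,-0.008,0,0,0,0],[0,-0.006,0,0,0,0],[0,-0.006,0,0,0,0],[0,-0.006,0,0,0,0],[0,0,0,0,0,0]]

```text
time: 16.35
eef_pos: [0.6441, -0.1182, 0.1485]
orientation: [[-0.008, 1.0, 0.001], [1.0, 0.008, -0.0], [-0.0, 0.001, -1.0]]
contact_force: [0.4, 0.3, -0.1]
finger_gap: 0.0001
finger_force: 0.0
```

```bash
cat > g.py <<'E'
from h import *
np.set_printoptions(precision=4,suppress=True)
o=np.array([.55,-.119,0])
for n in ["wrist","top","scene"]:
    c=arm.camera(n);cv2.imwrite(f"pics/g_{n}.png",c["image"])
    for t,z in dict(guide_grip=.163,reel=.1).items():
        for q in arm.tip_of(n,t)[:1]:print(n,t,round(q["conf"],2),(onz(c,q["location"],z)-o)[:2])
s=arm.sense();print(s["time"],s["eef_pos"],s["contact_force"])
E
python3 g.py
```

```text
wrist guide_grip 0.6 [0.072  0.0009]
wrist reel 0.96 [-0.011  -0.0002]
scene guide_grip 0.78 [0.0691 0.0057]
scene reel 0.68 [-0.0244  0.0052]
16.8 [ 0.6449 -0.1182  0.1473] [ 0.2192 -0.5472  0.0589]
```

drive_tool:
  commands:
    - [[0,-0.005,0,0,0,0],[0,-0.005,0,0,0,0],[0,-0.004,0,0,0,0],[0,-0.004,0,0,0,0],[0,-0.004,0,0,0,0],[0,-0.003,0,0,0,0],[0,0,0,0,0,0]]

```text
time: 17.38
eef_pos: [0.6196, -0.1184, 0.1476]
orientation: [[-0.008, 1.0, 0.001], [1.0, 0.008, 0.0], [-0.0, 0.001, -1.0]]
contact_force: [3.9, -1.1, -2.0]
finger_gap: -0.0
finger_force: 1.9
```

```bash
python3 g.py
```

```text
wrist guide_grip 0.94 [0.048  0.0009]
wrist reel 0.9 [-0.0224 -0.0009]
scene guide_grip 0.77 [0.0529 0.0057]
scene reel 0.7 [-0.0243  0.0148]
17.8333 [ 0.6197 -0.1184  0.1476] [ 1.2196 -0.0753 -1.5   ]
```

drive_tool:
  commands:
    - [[0,-0.003,0,0,0,0],[0,-0.003,0,0,0,0],[0,-0.002,0,0,0,0],[0,0,0,0,0,0],[0,0,0,0,0,0]]

```text
time: 18.25
eef_pos: [0.6124, -0.1185, 0.1477]
orientation: [[-0.008, 1.0, 0.002], [1.0, 0.008, -0.0], [-0.0, 0.002, -1.0]]
contact_force: [4.8, -0.2, -2.7]
finger_gap: -0.0001
finger_force: 2.5
```

```bash
python3 g.py; python3 - <<'E'
import cv2
im=cv2.imread("pics/g_wrist.png");cv2.imwrite("pics/gw.png",im)
E
```

```text
wrist guide_grip 0.67 [0.0411 0.0001]
wrist reel 0.9 [-0.0304 -0.0001]
scene guide_grip 0.72 [0.048  0.0002]
scene reel 0.92 [-0.0353  0.0057]
18.7 [ 0.6124 -0.1185  0.1477] [ 4.7147 -0.7612 -2.1514]
```

View pics/gw.png

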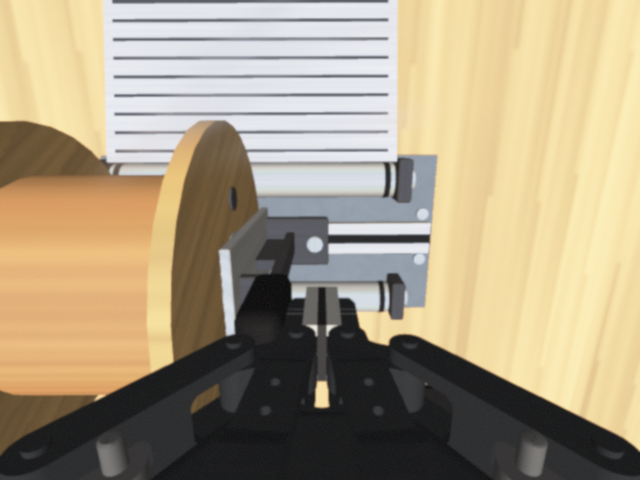

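The wrist view shows the guide plate (225–265, 260) against the reel flange, with the grip at (262,310). I estimate the value at 0.066; one small nudge centres it in the band, watching the force for the cheek stop.

drive_tool:
  commands:
    - [[0,-0.001,0,0,0,0],[0,-0.0005,0,0,0,0],[0,0,0,0,0,0],[0,0,0,0,0,0]]

```text
time: 19.03
eef_pos: [0.6116, -0.1185, 0.1477]
orientation: [[-0.009, 1.0, 0.003], [1.0, 0.009, -0.0], [-0.0, 0.003, -1.0]]
contact_force: [8.2, 0.3, -4.5]
finger_gap: 0.0001
finger_force: 4.3
```

drive_tool:
  commands:
    - [[0,0.005,0,0,0,0],[0,0.015,0,0,0,0],[0,0.02,0,0,0,0],[0,0.01,-0.03,0,0,0],[0,0,-0.04,0,0,0],[0,0,-0.04,0,0,0],[0,0,0,0,0,0]]

```text
time: 19.62
eef_pos: [0.6618, -0.1184, 0.2659]
orientation: [[-0.009, 1.0, 0.01], [1.0, 0.009, -0.003], [-0.003, 0.01, -1.0]]
contact_force: [0.9, 1.0, 0.8]
finger_gap: -0.0002
finger_force: 0.0
```

```bash
python3 g.py; python3 - <<'E'
import cv2
a=cv2.imread("pics/g_scene.png")[215:355,210:350];b=cv2.imread("pics/g_wrist.png")
a=cv2.resize(a,(400,400),interpolation=cv2.INTER_CUBIC);b=cv2.resize(b,(400,300));b=cv2.copyMakeBorder(b,0,100,0,0,cv2.BORDER_CONSTANT)
cv2.imwrite("pics/fin.png",cv2.hconcat([a,b]))
E
```

```text
wrist guide_grip 0.68 [0.0403 0.0025]
wrist reel 0.66 [-0.0287  0.0001]
top guide_grip 0.71 [ 0.1317 -0.1522]
scene guide_grip 0.6 [0.0427 0.0048]
scene reel 0.64 [-0.0314  0.0026]
20.0667 [ 0.66   -0.118   0.2566] [-0.0669 -0.5249 -0.264 ]
```

View pics/fin.png

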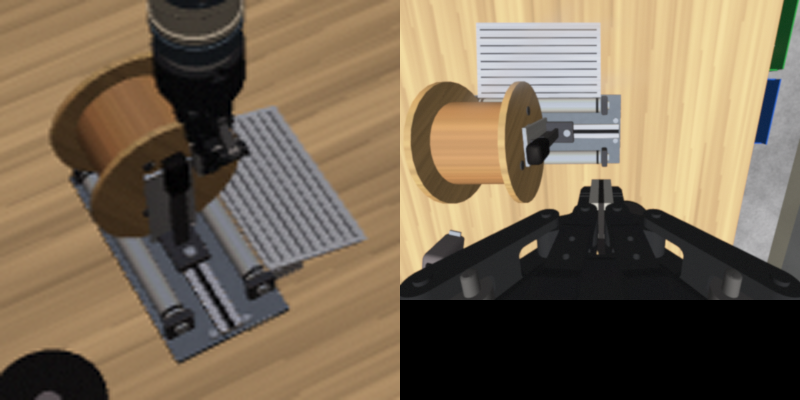

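The final view shows the reel on both rollers with the guide plate against its flange and the gripper clear. Estimated guide value is 0.065–0.069, inside the band.

```bash
python3 -c "
from workcell import arm
print(arm.hand_in())"
```

```text
the job is handed in; nothing more can be done
None
```

I rolled the reel up the ramp until it dropped onto both rollers, slid the guide in to about 0.067 m (roughly 3 mm of play, estimated from the cameras), and handed the job in at about 20 s; no verdict came back.

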